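# Latch a drive sled into a test bay behind its gravity catch

## Task

Set the drive sled flat on the apron of the test bay with its brass contact strip leading, and slide it in so that its own front edge lifts the hinged catch. Push it on gently against the sprung stop until the catch drops behind its rear edge, then let go so that the stop and the catch hold it. Handle only the sled, touch no part of the bay with the gripper, never force the sled against the bay, and leave the other things on the bench alone.

Things in the scene. Friction and masses are not known exactly. Their poses are not given: they have to be found in the camera images.
- sled_grip (a point): Grip of the drive sled: a black upright block, 30 mm long (sled x), 22 mm wide (y), 36 mm high, standing in the middle of the flat body. This point lies on the sled's centre line, 44 mm above the sled's underside and 16 mm below the grip's top. x is the leading direction (brass strip on that end face), y to its left, z up.
- bay: Test bay fixed on the bench. Origin on the bench top under the middle of the channel's mouth; x is the way in, y to its left, z up. Its grey floor plate, 6 mm thick and 130 mm wide, runs from x = -110 to +305 mm; all of the bay is slick (friction about 0.25). Once the sled's centre is past the mouth, over 25 N between it and any part of the bay (rails, floor, catch, stop) is forcing it; the gripper must not touch the bay.
- apron (a point): Point on the floor plate's top, middle of the apron, the open part before the mouth (bay x = -60 mm, 6 mm above the bench). Axes as the bay's. The sled is set down here.
- channel (a point): Point on the floor plate's top, mid-channel (bay x = 120 mm). Aluminium rails 22 mm high run from bay x = 10 to 245 mm, 93 mm apart: 1.5 mm play each side of the sled. Flared guides, 18 mm high, from bay x = -30 to 13 mm lead in, 123 mm apart at the outer end. From bay x = 140 mm lips 26.5 mm above the floor overhang the channel by 4 mm each side.
- catch_mid (a point): Where the catch's hinge is at the middle setting: bay x = 50, y = -40 mm, 44 mm above the floor plate (bracket outside the rail 52 mm high). Steel arm, 10 mm wide, 0.12 kg, slopes down and inward to a 12 mm roller: inner end at bay x = 110 mm, underside 9 mm above the floor. Catch and stop sit on one carriage clamped up to 16 mm either way of this setting along x, not measured.
- stop_mid (a point): Face of the sprung stop at the middle setting (bay x = 215 mm, 12 mm above the floor plate), a pad 44 mm wide, moved with the carriage. The sled's front meets it here; its spring gives 12 mm at 0.6 N per mm, then is solid (7 N). The catch drops when it is pushed in about 9 mm (5 N plus friction). Let go, the sled comes back about 4 mm until its rear face bears on the roller.
- catch (a joint): Angle of the catch's hinge, rad: 0 hanging down in the channel (its lower stop), growing as the roller end rises; about 0.26 while the roller rides on the sled's top.
- parts_tray: Bystander: black open parts tray 110 x 170 x 35 mm with dividers; origin at the centre of its underside.
- screwdriver: Bystander: a screwdriver lying on the bench; origin at the underside of its middle.
- heatsink: Bystander: aluminium heat sink with upright fins, 50 x 60 x 24 mm; origin at the centre of its underside.
- sled: The drive sled: dark steel body 110 mm long (x), 90 mm wide (y), 24 mm high, with the grip on top, 0.28 to 0.52 kg. Origin at the centre of its underside, axes as for sled_grip.
- sled_nose (a point): Middle of the sled's leading end face (brass strip), 55 mm ahead of its centre and 12 mm above its underside.
Not all that is in view belongs to the job. Several things have the shape of the sled; the one meant has the colours described above.

How it is judged:
By the outcome, as a careful person would: the job done as asked, in the order asked, and still so for the second after the job is handed in, with the robot touching nothing.
It also fails if it takes over 70 s, if anything falls off the work surface, if the arm or the gripper's body presses on something with over 40 N, if the wrist force passes 120 N, or if a joint passes its speed limit or range.

## Robot

A 7-joint arm with a two-finger parallel gripper is mounted at the origin on the work surface. World frame = base frame: x ahead of the robot, y to its left, z up, the work surface at z = 0. Lengths are in m, angles in degrees, forces in N, time in s.
With the tool pointing down it reaches from about 0.425 to 0.875 m from the base axis. Payload 4.7 kg.
Tool frame: the origin (TCP) lies midway between the tips of the shut fingers; the grasp point (between the pads) lies 19 mm behind it; z points along the fingers, y is the line along which they close (so a half turn about z gives the same grasp; the last joint's range is limited). The gripper opens to 87 mm and grips with 3 to 60 N. Pads are 19 mm wide; open, the fingers measure 117 mm over their backs; the gripper's body (75 mm by 190 mm) begins 51 mm behind the grasp point.
Start: joints at [66.01, 18.392, -4.016, 83.108, 1.295, 78.541, -3.26], TCP at [0.273, -0.59, 0.223] pointing down, gripper open.
Joint ranges: [-163.93, 163.93], [-17.29, 119.83], [-79.2, 71.16], [3.27, 140.29], [-89.18, 269.18], [5.43, 117.66], [-154.24, 154.24]. Speed limits (degrees/s): [147.25, 147.25, 180, 180, 180, 180, 180].

## Interface

Orientations are given as [roll, pitch, yaw] about the fixed x, y, z axes, in that order (R = Rz(yaw) Ry(pitch) Rx(roll)).
In Python, from cell import env gives the robot as it stands. The module is installed in compiled form; this text tells all that it offers.
- The arm moves only by the tool send_rows, never from a script. Its argument "series" is a list of rows, each an object with "travel": the shift along the tool's x, y, z in cm, a list of three; "dr": the turn, a rotation vector about the tool's x, y, z in degrees, a list of three; "claw": the finger opening in cm, from 0 to 8.7. In form: [{"travel": [tx, ty, tz], "dr": [wx, wy, wz], "claw": claw}, ...]. A call has 1 to 12 rows; each row is the pose to reach, as a shift and turn from the pose commanded when the call began, along the tool's axes at that moment; what a row does not reach only later rows make up. A row lasts 1/12 s, in which the tool goes at most 41.7 mm and 7.16 degrees, less where a joint would pass 70% of its speed; a pose out of reach is approached as far as the arm can. A call with a gripper value outside its range is refused whole. The fingers move at their own pace and stop on an object; "grip_force" is the grip in N (left out, the last holds). Time passes only in rows, so rows that repeat a pose let the fingers close. It gives the time, the measured TCP pose, the force and the opening at its end, in the units of the state.
- env.get_obs(): the state, without advancing time (a new reading comes with each control period).
- env.read_camera(name): name is "scene" or "side" or "wrist"; returns the picture (480x640x3 uint8, blue, green, red); there is no depth.
- env.calibration(name): a dict with "fx", "fy", "cx", "cy" (pixels), "cam_to_world" (4x4, takes a point from camera to world coordinates). Camera axes: x right, y down, z forward; pixel columns grow to the right and rows downward; lengths in m; the calibration is good to about 2 mm. A picture is of the moment at which its call begins: read the wrist's pose just before it. calibration takes no time and is no camera call; for the wrist camera it gives the pose at the moment of the call.
- env.sign_off(): hands the job in, once; it reports no verdict.
The state is a dict: "time_s": time; "qpos": joint angles; "joint_velocities": joint speeds; "effort": joint torques, N m; "tool_pos": TCP position; "tool_rot": TCP orientation; "force": force on the tool from outside, world axes, zero at the start; "wrist_torque": the same for the moment, N m; "grip_width": finger opening in m.
Only numpy, scipy, OpenCV 4.12 (cv2) and the standard library are available. Lean on these libraries where they do the work, as an engineer would, in place of code of your own. Each camera call takes 0.05 s, during which the arm holds its last target. There are 200 camera calls.

## Working session

There is one attempt and no reset: what is moved stays moved. The work goes in short steps, Python scripts to look and compute and a tool call to move; the robot and the scene stay as the last step left them, time stands still between calls to the robot, and variables do not carry over. Pictures are saved under pics/ and viewed, on a budget of 10 in all, crops included, one or two more only if the job needs it, and the job is handed in when it is done.

Besides the shell and the picture viewer there is one more tool, called after "Call:" by a JSON object that holds its "api" and its "payload", one argument or row to a line. send_rows: Moves the arm, as the interface text tells. Its arguments: {"type":"object","properties":{"series":{"type":"array"},"grip_force":{"type":"number"}},"required":["series"]}

```bash
mkdir -p pics
cat > h.py <<'E'
import numpy as np, cv2
from cell import env
def ray(K,u,v):
    T=np.array(K["cam_to_world"]); d=T[:3,:3]@np.array([(u-K["cx"])/K["fx"],(v-K["cy"])/K["fy"],1.0]); return T[:3,3],d
def onz(K,u,v,z):
    o,d=ray(K,u,v); return o+d*(z-o[2])/d[2]
def proj(K,p):
    T=np.linalg.inv(np.array(K["cam_to_world"])); c=T[:3,:3]@np.array(p)+T[:3,3]; return np.array([K["fx"]*c[0]/c[2]+K["cx"],K["fy"]*c[1]/c[2]+K["cy"]])
def two(Ka,a,Kb,b):
    oa,da=ray(Ka,*a); ob,db=ray(Kb,*b); s=np.linalg.lstsq(np.c_[da,-db],ob-oa,rcond=None)[0]
    p,q=oa+da*s[0],ob+db*s[1]; return (p+q)/2,np.linalg.norm(p-q)
E
python3 - <<'E'
from h import *
for n in("scene","side","wrist"):
    cv2.imwrite(f"pics/{n}0.png",env.read_camera(n)); K=env.calibration(n)
    print(n,K["fx"],K["cx"],np.round(K["cam_to_world"],3).tolist())
print(env.get_obs())
E
```

```text
scene 494.19448602572265 313.8980970982276 [[-0.324, 0.767, -0.554, 1.239], [0.946, 0.264, -0.188, 0.104], [0.002, -0.585, -0.811, 1.068], [0.0, 0.0, 0.0, 1.0]]
side 490.3819294078838 319.3552302782672 [[-0.999, -0.02, 0.046, 0.497], [-0.048, 0.663, -0.747, 0.722], [-0.015, -0.748, -0.663, 0.785], [0.0, 0.0, 0.0, 1.0]]
wrist 428.82993822008524 319.3356987488917 [[0.42, -0.865, -0.276, 0.349], [-0.908, -0.4, -0.127, -0.555], [-0.001, 0.304, -0.953, 0.384], [0.0, 0.0, 0.0, 1.0]]
{'time_s': 0.15, 'qpos': array([66.00877091, 18.43026195, -4.0158391 , 83.1582674 ,  1.29370566,
       78.54125661, -3.25874549]), 'joint_velocities': array([ 0.03809381, -0.00792588,  0.09844279, -0.29329639, -0.0396448 ,
        0.08008393,  0.01701646]), 'effort': array([ 5.94536482e-05, -4.91796219e+01, -4.04531909e-01, -3.12879467e+01,
       -6.39537117e-02,  4.03972110e-02,  1.51053409e-04]), 'tool_pos': array([ 0.27242703, -0.58969614,  0.22170701]), 'tool_rot': array([-1.79915360e+02,  3.67856308e-03,  2.48019009e+01]), 'force': array([ 0.66851354,  0.11201075, -0.44241661]), 'wrist_torque': array([ 0.01986111, -0.00723939, -0.04338433]), 'grip_width': 0.08707253560560323}
```

View pics/scene0.png

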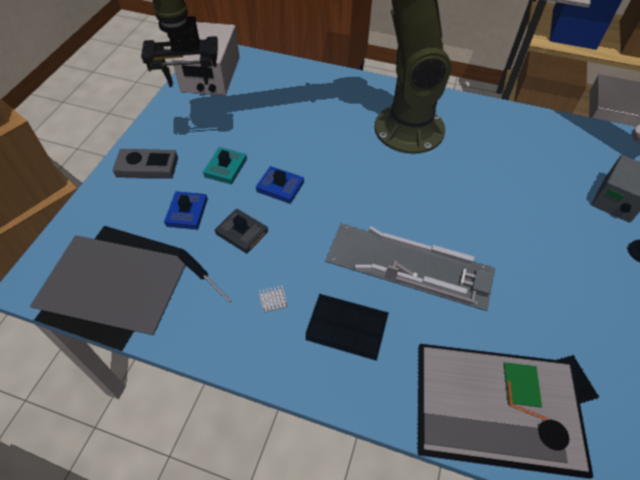

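View pics/side0.png

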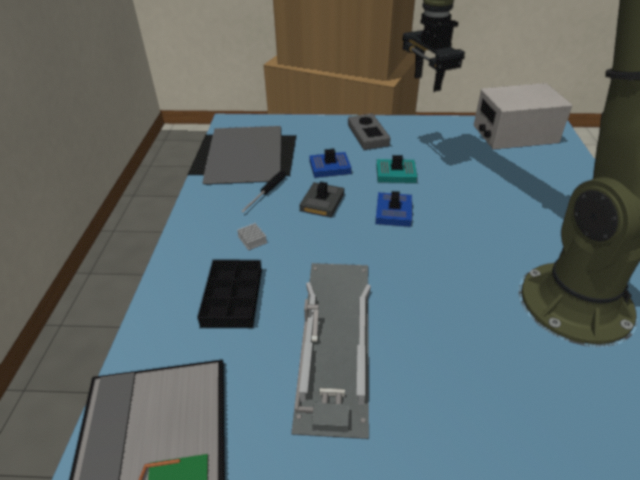

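Four sled-shaped things (scene pixels): blue (186,209), green (225,164), blue (280,184) and dark grey (241,230). The dark one fits "dark steel"; in the side view it shows a brass-coloured edge at (318,211). I'll confirm that in an enlarged crop and measure the floor plate and sled in the same step.

Run:
```python
from h import *
S=cv2.imread("pics/scene0.png");D=cv2.imread("pics/side0.png")
def crop(I,x,y,w,h,W,H): return cv2.resize(I[y:y+h,x:x+w],(W,H),interpolation=cv2.INTER_CUBIC)
# top: sled scene (x8? 50x37), sled side ; bottom: bay scene, bay side
a=crop(S,206,200,70,60,350,300);b=crop(D,290,172,70,60,350,300)
c=crop(S,320,215,180,100,450,250);d=crop(D,285,255,95,190,150,300)
o=np.zeros((560,710,3),np.uint8);o[:300,:350]=a;o[:300,355:705]=b;o[305:555,:450]=c
dd=crop(D,285,255,100,100,250,250);o[305:555,455:705]=dd
cv2.imwrite("pics/crop1.png",o)
# plate quad: grey in the bay area
def plate(I,box):
    x,y,w,h=box;R=I[y:y+h,x:x+w].astype(int)
    m=((R.max(2)-R.min(2))<45).astype(np.uint8)*255
    m=cv2.morphologyEx(m,cv2.MORPH_OPEN,np.ones((3,3)))
    cs=cv2.findContours(m,0,2)[0];k=max(cs,key=cv2.contourArea)
    r=cv2.approxPolyDP(cv2.convexHull(k),4,True)[:,0]+[x,y];return r
Ks,Kd=env.calibration("scene"),env.calibration("side")
for n,I,K,b in(("scene",S,Ks,(318,210,190,105)),("side",D,Kd,(285,255,95,190))):
    r=plate(I,b)
    for u,v in r: print(n,u,v,np.round(onz(K,u,v,.006)[:2],4))
# sled body
for n,I,K,b in(("scene",S,Ks,(206,200,70,60)),("side",D,Kd,(290,172,70,60))):
    x,y,w,h=b;R=I[y:y+h,x:x+w].astype(int)
    m=((R[:,:,0]-R[:,:,2])<40).astype(np.uint8)*255
    k=max(cv2.findContours(m,0,2)[0],key=cv2.contourArea)
    r=cv2.approxPolyDP(cv2.convexHull(k),2,True)[:,0]+[x,y]
    for u,v in r: print(n,"sled",u,v,np.round(onz(K,u,v,.024)[:2],4),np.round(onz(K,u,v,0)[:2],4))
```

```text
scene 340 224 [ 0.4422 -0.0915]
scene 373 227 [ 0.423  -0.0042]
scene 470 255 [0.4294 0.2572]
scene 493 267 [0.4474 0.3182]
scene 487 309 [0.5737 0.3193]
scene 326 261 [ 0.5685 -0.0901]
side 312 262 [ 0.5653 -0.0968]
side 368 266 [ 0.4368 -0.0876]
side 367 439 [0.4491 0.3247]
side 291 434 [0.5756 0.3211]
scene sled 236 209 [ 0.4987 -0.3713] [ 0.4817 -0.3822]
scene sled 267 228 [ 0.5314 -0.267 ] [ 0.5152 -0.2755]
scene sled 264 235 [ 0.5553 -0.2658] [ 0.5396 -0.2743]
scene sled 247 252 [ 0.6195 -0.2864] [ 0.6052 -0.2954]
scene sled 215 231 [ 0.5852 -0.3928] [ 0.5702 -0.4042]
side sled 313 182 [ 0.5798 -0.3957] [ 0.5825 -0.4309]
side sled 322 181 [ 0.5554 -0.4011] [ 0.5572 -0.4366]
side sled 344 188 [ 0.4947 -0.3693] [ 0.4947 -0.4038]
side sled 343 199 [ 0.4968 -0.3193] [ 0.4968 -0.3522]
side sled 332 217 [ 0.5234 -0.2426] [ 0.5242 -0.2731]
side sled 299 210 [ 0.6083 -0.269 ] [ 0.6118 -0.3002]
side sled 299 204 [ 0.6103 -0.2944] [ 0.6138 -0.3265]
```

View pics/crop1.png

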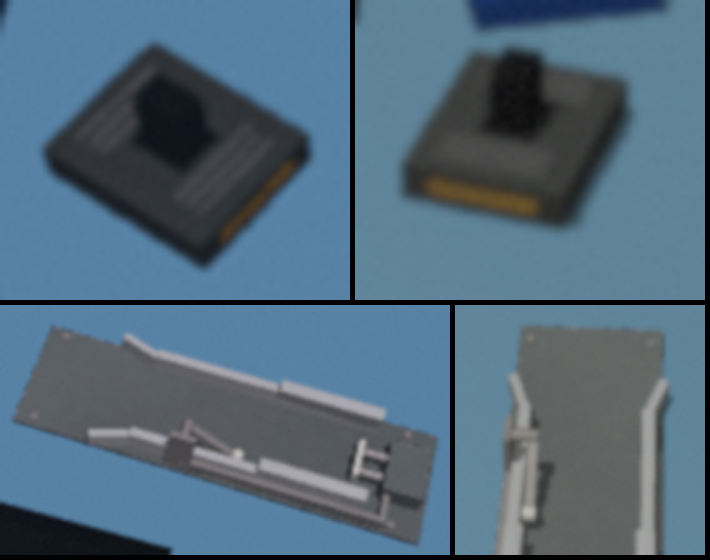

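Confirmed: the dark sled at scene (241,230) has the brass strip, on its face towards the bay (heading about 75°). The bay's way in is about world +y. I'm moving above the sled to look from near.

Call:
{"api": "send_rows", "payload": {
  "series": [
    {"travel": [3,-1,0],"dr": [0,0,3.5],"claw": 6},
    {"travel": [6.5,-2.1,0.4],"dr": [0,0,7],"claw": 6},
    {"travel": [10,-3.2,0.6],"dr": [0,0,11],"claw": 6},
    {"travel": [13.5,-4.3,0.8],"dr": [0,0,15],"claw": 6},
    {"travel": [17,-5.5,1],"dr": [0,0,19],"claw": 6},
    {"travel": [20.5,-6.6,1.2],"dr": [0,0,22.5],"claw": 6},
    {"travel": [24,-7.7,1.4],"dr": [0,0,26],"claw": 6},
    {"travel": [27.5,-8.8,1.6],"dr": [0,0,30],"claw": 6},
    {"travel": [31,-10,1.8],"dr": [0,0,34],"claw": 6},
    {"travel": [34,-11,2],"dr": [0,0,37],"claw": 6},
    {"travel": [36.7,-11.8,2.2],"dr": [0,0,39.8],"claw": 6},
    {"travel": [36.7,-11.8,2.2],"dr": [0,0,39.8],"claw": 6}
  ]
}}

```text
time_s: 1.15
tool_pos: [0.5614, -0.3209, 0.1995]
tool_rot: [-179.7, -0.0, -14.5]
force: [0.7, 1.0, 0.3]
grip_width: 0.0599
```

Run:
```python
from h import *
o=env.get_obs();K=env.calibration("wrist");I=env.read_camera("wrist")
cv2.imwrite("pics/w1.png",I);np.save("w1.npy",K)
print(o["tool_pos"],o["tool_rot"],o["force"],np.round(K["cam_to_world"],3).tolist())
h=cv2.cvtColor(I,cv2.COLOR_BGR2HSV)
m=cv2.inRange(h,(10,90,60),(30,255,255));
for k in cv2.findContours(m,0,2)[0]:
    if cv2.contourArea(k)>100: r=cv2.minAreaRect(k);b=cv2.boxPoints(r);print("brass",r,[np.round(onz(K,u,v,.012)[:2],4).tolist() for u,v in b])
```

```text
[ 0.56144987 -0.32092499  0.1994976 ] [-1.79688624e+02 -3.76986076e-02 -1.45041149e+01] [0.65333078 1.0499063  0.3468702 ] [[-0.25, -0.923, -0.292, 0.642], [-0.968, 0.237, 0.08, -0.343], [-0.005, 0.303, -0.953, 0.362], [0.0, 0.0, 0.0, 1.0]]
brass ((425.0, 437.5), (29.0, 428.0), 90.0) [[0.3727, -0.1608], [0.2684, -0.5718], [0.2317, -0.5707], [0.3385, -0.1491]]
brass ((484.042724609375, 370.94830322265625), (74.89918518066406, 27.779064178466797), 84.5596694946289) [[0.4085, -0.4216], [0.405, -0.4466], [0.321, -0.4426], [0.3245, -0.416]]
brass ((154.6280975341797, 370.65509033203125), (26.499143600463867, 73.6192626953125), 5.440332412719727) [[0.4096, -0.0978], [0.4842, -0.1345], [0.4757, -0.1572], [0.4004, -0.1219]]
```

View pics/w1.png

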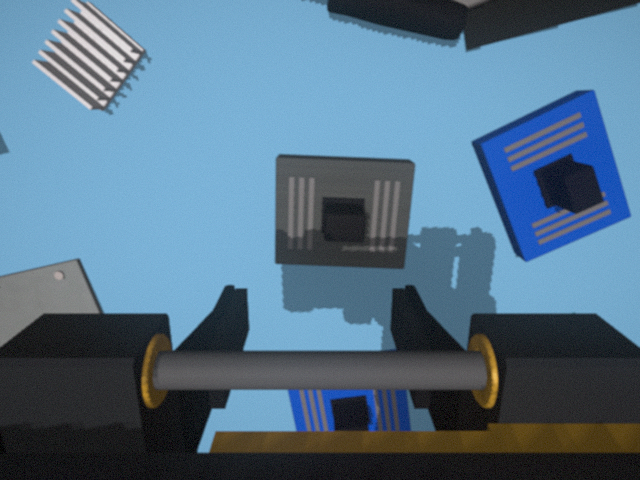

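The sled is central, body at about (276,155)–(414,268), grip at about (345,215), turned about 2° from the tool. I'll work out its pose.

Run:
```python
from h import *
I=cv2.imread("pics/w1.png");K=np.load("w1.npy",allow_pickle=True).item()
R=I[140:285,262:430].astype(int)
m=((R.max(2)-R.min(2))<35).astype(np.uint8)*255
m=cv2.morphologyEx(m,cv2.MORPH_OPEN,np.ones((5,5)))
k=max(cv2.findContours(m,0,2)[0],key=cv2.contourArea)
hull=cv2.convexHull(k)
for u,v in cv2.approxPolyDP(hull,3,True)[:,0]+[262,140]: print("body",u,v,np.round(onz(K,u,v,.024)[:2],4))
g=(R.max(2)<45).astype(np.uint8)*255
k=max(cv2.findContours(g,0,2)[0],key=cv2.contourArea)
for u,v in cv2.approxPolyDP(cv2.convexHull(k),2,True)[:,0]+[262,140]: print("grip",u,v,np.round(onz(K,u,v,.060)[:2],4))
```

```text
body 278 156 [ 0.6102 -0.3001]
body 413 163 [ 0.5786 -0.4011]
body 403 267 [ 0.4945 -0.3766]
body 276 262 [ 0.5255 -0.2739]
grip 361 199 [ 0.5693 -0.354 ]
grip 365 214 [ 0.5578 -0.3544]
grip 365 237 [ 0.5406 -0.3505]
grip 362 242 [ 0.5374 -0.3475]
grip 325 240 [ 0.5457 -0.3213]
grip 322 232 [ 0.5523 -0.3207]
grip 323 203 [ 0.5733 -0.3268]
grip 330 198 [ 0.5756 -0.3326]
```

Call:
{"api": "send_rows", "payload": {
  "series": [
    {"travel": [0,0,0],"dr": [0,0,0],"claw": 6},
    {"travel": [0,0,0],"dr": [0,0,0],"claw": 6},
    {"travel": [0,0,0],"dr": [0,0,0],"claw": 6}
  ]
}}

```text
time_s: 1.45
tool_pos: [0.555, -0.3309, 0.2006]
tool_rot: [179.9, 0.0, -15.2]
force: [0.1, -1.2, 0.1]
grip_width: 0.06
```

```bash
cat >> h.py <<'E'
from scipy.spatial.transform import Rotation as Ro
def sled(name,K=None,I=None):
    o=env.get_obs();K=env.calibration("wrist");I=env.read_camera("wrist");cv2.imwrite(f"pics/{name}.png",I)
    print(o["time_s"],o["tool_pos"].round(4),o["tool_rot"].round(2),o["force"].round(2),o["grip_width"])
    return o,K,I
E
python3 - <<'E'
from h import *
o,K,I=sled("w2")
R=I.astype(int); m=((R.max(2)-R.min(2))<35).astype(np.uint8)*255; m[300:]=0
m=cv2.morphologyEx(m,cv2.MORPH_OPEN,np.ones((5,5)))
for k in cv2.findContours(m,0,2)[0]:
    if 8000<cv2.contourArea(k)<30000:
        P=cv2.approxPolyDP(cv2.convexHull(k),3,True)[:,0]
        for u,v in P: print(u,v,onz(K,u,v,.024)[:2].round(4))
E
```

```text
1.45 [ 0.555  -0.3309  0.2006] [ 1.7994e+02  2.0000e-02 -1.5160e+01] [ 0.07 -1.18  0.12] 0.06000998947308421
260 153 [ 0.6093 -0.2987]
270 150 [ 0.6094 -0.3069]
394 155 [ 0.5804 -0.3994]
397 164 [ 0.573  -0.4002]
389 261 [ 0.4947 -0.3767]
261 258 [ 0.5256 -0.2731]
```

Call:
{"api": "send_rows", "payload": {
  "series": [
    {"travel": [0,0.4,2],"dr": [0,0,1],"claw": 6},
    {"travel": [-0.2,0.7,5],"dr": [0,0,1.9],"claw": 6},
    {"travel": [-0.2,0.7,8],"dr": [0,0,1.9],"claw": 6},
    {"travel": [-0.2,0.7,11],"dr": [0,0,1.9],"claw": 6},
    {"travel": [-0.2,0.7,12.5],"dr": [0,0,1.9],"claw": 6},
    {"travel": [-0.2,0.7,13],"dr": [0,0,1.9],"claw": 6},
    {"travel": [-0.2,0.7,13],"dr": [0,0,1.9],"claw": 6},
    {"travel": [-0.2,0.7,13],"dr": [0,0,1.9],"claw": 6}
  ]
}}

```text
time_s: 2.17
tool_pos: [0.5529, -0.3362, 0.0717]
tool_rot: [180.0, -0.1, -17.0]
force: [0.8, 0.7, 0.6]
grip_width: 0.06
```

Run:
```python
from h import *
o,K,I=sled("w3")
```

```text
2.1667 [ 0.5529 -0.3362  0.0717] [ 1.7997e+02 -9.0000e-02 -1.6960e+01] [0.78 0.74 0.62] 0.06000312337134363
```

View pics/w3.png

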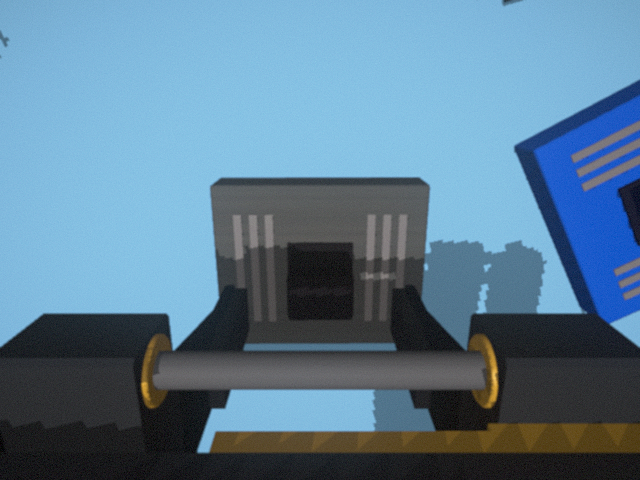

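Sled square to the tool, grip centred between the fingers at column 320; the top face runs from row 186 to 342. I'll check the lateral offset from those rows.

Run:
```python
from h import *
o=env.get_obs();K=env.calibration("wrist")
Rt=Ro.from_euler("xyz",o["tool_rot"],degrees=True)
for u,v,z in((214,186,.024),(428,186,.024),(320,186,.024),(320,342,.024),(290,243,.06),(353,243,.06)):
    print(u,v,(Rt.inv().apply(onz(K,u,v,z)-o["tool_pos"])*1000).round(1))
```

```text
214 186 [ 43.  -51.6  48.5]
428 186 [43.1 54.8 48.6]
320 186 [43.1  1.1 48.6]
320 342 [-45.2   1.2  48.3]
290 243 [ 25.3 -11.8  12.5]
353 243 [25.3 15.2 12.5]
```

Call:
{"api": "send_rows", "payload": {
  "grip_force": 15,
  "series": [
    {"travel": [-0.1,0.15,1.5],"dr": [0,0,0],"claw": 6},
    {"travel": [-0.1,0.15,3],"dr": [0,0,0],"claw": 6},
    {"travel": [-0.1,0.15,4],"dr": [0,0,0],"claw": 6},
    {"travel": [-0.1,0.15,4.5],"dr": [0,0,0],"claw": 6},
    {"travel": [-0.1,0.15,4.5],"dr": [0,0,0],"claw": 6},
    {"travel": [-0.1,0.15,4.5],"dr": [0,0,0],"claw": 2.5},
    {"travel": [-0.1,0.15,4.5],"dr": [0,0,0],"claw": 2.5},
    {"travel": [-0.1,0.15,4.5],"dr": [0,0,0],"claw": 2.5},
    {"travel": [-0.1,0.15,4.5],"dr": [0,0,0],"claw": 2.5},
    {"travel": [-0.1,0.15,4.5],"dr": [0,0,0],"claw": 2.5},
    {"travel": [-0.1,0.15,4.5],"dr": [0,0,0],"claw": 2.5},
    {"travel": [-0.1,0.15,4.5],"dr": [0,0,0],"claw": 2.5}
  ]
}}

```text
time_s: 3.22
tool_pos: [0.5514, -0.3363, 0.0259]
tool_rot: [-180.0, -0.0, -16.9]
force: [0.5, 1.1, 1.7]
grip_width: 0.0299
```

Call:
{"api": "send_rows", "payload": {
  "series": [
    {"travel": [0,0,-0.5],"dr": [0,0,0],"claw": 2.5},
    {"travel": [0,0,-1.5],"dr": [0,0,0],"claw": 2.5},
    {"travel": [0,0,-3.5],"dr": [0,0,0],"claw": 2.5},
    {"travel": [0,0,-6],"dr": [0,0,0],"claw": 2.5},
    {"travel": [-0.5,-1,-8.5],"dr": [0,0,-1],"claw": 2.5},
    {"travel": [-1.5,-3,-11],"dr": [0,0,-2],"claw": 2.5},
    {"travel": [-3.5,-6,-13],"dr": [0,0,-4],"claw": 2.5},
    {"travel": [-5.5,-9,-15],"dr": [0,0,-6],"claw": 2.5},
    {"travel": [-7.5,-12,-17],"dr": [0,0,-8],"claw": 2.5},
    {"travel": [-9.5,-15,-18.5],"dr": [0,0,-9],"claw": 2.5},
    {"travel": [-11.5,-18,-19.4],"dr": [0,0,-10],"claw": 2.5},
    {"travel": [-13.5,-21,-19.4],"dr": [0,0,-10],"claw": 2.5}
  ]
}}

```text
time_s: 4.22
tool_pos: [0.4833, -0.0949, 0.2224]
tool_rot: [179.9, -0.3, -6.9]
force: [0.5, 0.3, -3.6]
grip_width: 0.0299
```

```bash
python3 -c "
from h import *
print(env.get_obs())"
```

```text
{'time_s': 4.2167, 'qpos': array([ 2.81333927e+01, -2.28446055e-01, -2.00036284e+01,  1.04454336e+02,
       -1.11917543e-02,  7.55080855e+01, -8.87307864e+01]), 'joint_velocities': array([-19.03180841, -25.54167825, -19.98486786,  27.2511084 ,
        -9.05173184,  -2.18186875, -37.46782869]), 'effort': array([  2.65695177, -28.87029111,   1.81944631, -33.03763032,
         0.33158692,   0.43329421,   0.86952791]), 'tool_pos': array([ 0.48330593, -0.09487792,  0.22241385]), 'tool_rot': array([179.92712986,  -0.25069388,  -6.86314243]), 'force': array([ 0.47576876,  0.30043394, -3.62691107]), 'wrist_torque': array([ 0.12871509, -0.08728902, -0.04586145]), 'grip_width': 0.02985424368594194}
```

Call:
{"api": "send_rows", "payload": {
  "series": [
    {"travel": [-1,-2,0],"dr": [0,0,-1],"claw": 2.5},
    {"travel": [-2,-4.5,0],"dr": [0,0,-2],"claw": 2.5},
    {"travel": [-3,-7,0],"dr": [0,0,-3],"claw": 2.5},
    {"travel": [-4,-9.5,0],"dr": [0,0,-4],"claw": 2.5},
    {"travel": [-5,-12,0],"dr": [0,0,-5],"claw": 2.5},
    {"travel": [-5.7,-13.4,0],"dr": [0,0,-5.7],"claw": 2.5},
    {"travel": [-6,-13.9,0],"dr": [0,0,-5.9],"claw": 2.5},
    {"travel": [-6,-13.9,0],"dr": [0,0,-5.9],"claw": 2.5},
    {"travel": [-6,-13.9,0],"dr": [0,0,-5.9],"claw": 2.5},
    {"travel": [-6,-13.9,0],"dr": [0,0,-5.9],"claw": 2.5},
    {"travel": [-6,-13.9,0],"dr": [0,0,-5.9],"claw": 2.5}
  ]
}}

```text
time_s: 5.13
tool_pos: [0.4405, 0.0473, 0.2194]
tool_rot: [180.0, 0.0, -1.2]
force: [0.7, 0.1, -4.3]
grip_width: 0.0299
```

Run:
```python
from h import *
o,K,I=sled("w4");np.save("w4.npy",K)
```

```text
5.1333 [0.4405 0.0473 0.2194] [ 1.7999e+02  2.0000e-02 -1.1600e+00] [ 0.74  0.14 -4.34] 0.029859612968512146
```

View pics/w4.png

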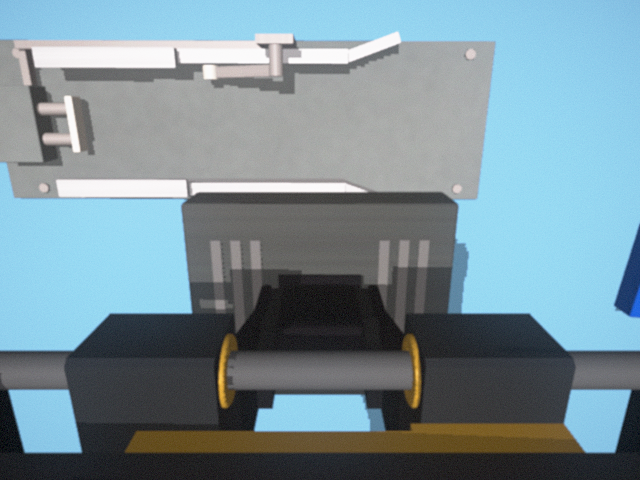

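Run:
```python
from h import *
I=cv2.imread("pics/w4.png");K=np.load("w4.npy",allow_pickle=True).item()
g=cv2.cvtColor(I,cv2.COLOR_BGR2GRAY).astype(int)
for c in range(205,345,15):
    print(c,"top",g[44:72:1,c].tolist()) if c in(310,340) else None
    a=np.where(g[44:72,c]>195)[0]+44;b=np.where(g[176:198,c]>195)[0]+176
    print(c,a.min() if len(a) else 0,a.max() if len(a) else 0,b.min() if len(b) else 0,b.max() if len(b) else 0)
print(g[176:198,260].tolist())
print("plate near edge", [ (v,g[v,470:500].tolist()) for v in(75,)])
for n,u,v,z in(("c1",495,41,.006),("c2",477,198,.006),("screw1",471,54,.006),("screw2",457,189,.006),("screw3",44,188,.006),("roller",207,72,.018),("stopface top",78,96,.03),("stopface2",84,151,.03),("hinge",276,62,.05)):
    print(n,onz(K,u,v,z).round(4))
for c in(210,345): print("railtop inner +x",c,onz(K,c,64,.028).round(4),"-x",onz(K,c,183,.028).round(4))
```

```text
205 44 71 183 191
220 44 71 183 191
235 44 71 183 191
250 44 71 183 191
265 50 71 183 191
280 0 0 183 191
295 57 63 183 191
310 top [164, 165, 160, 167, 203, 245, 252, 251, 250, 250, 250, 250, 250, 249, 250, 250, 251, 252, 252, 198, 118, 104, 106, 109, 109, 109, 111, 104]
310 48 63 183 191
325 48 63 183 191
340 top [165, 167, 163, 163, 203, 247, 251, 251, 250, 250, 250, 250, 249, 250, 250, 250, 251, 252, 251, 207, 136, 106, 106, 112, 105, 107, 111, 109]
340 48 63 183 191
[165, 165, 158, 155, 147, 152, 193, 242, 250, 248, 248, 249, 249, 249, 248, 230, 154, 86, 67, 66, 71, 71]
plate near edge [(75, [169, 166, 171, 172, 171, 170, 173, 172, 167, 171, 168, 170, 171, 171, 170, 172, 171, 169, 172, 174, 171, 174, 194, 197, 198, 197, 198, 195, 197, 198])]
c1 [ 0.566  -0.0973  0.006 ]
c2 [ 0.4373 -0.0947  0.006 ]
screw1 [ 0.5567 -0.0789  0.006 ]
screw2 [ 0.4458 -0.0762  0.006 ]
screw3 [0.4541 0.2903 0.006 ]
roller [0.5466 0.1333 0.018 ]
stopface top [0.5304 0.2325 0.03  ]
stopface2 [0.4881 0.2358 0.03  ]
hinge [0.5504 0.0753 0.05  ]
railtop inner +x 210 [0.5517 0.128  0.028 ] -x [0.4596 0.1369 0.028 ]
railtop inner +x 345 [0.5496 0.0244 0.028 ] -x [0.4574 0.0246 0.028 ]
```

The picture shows the rails horizontal in the image (inner edges at rows 63.5 and 182), the catch roller at (207,72), hinge at (276,62), stop pad at (78,96)–(84,151), and the held sled square to them. So tool yaw −1.1° matches the bay; centre line x ≈ 0.504 + 0.0195·(y−0.0246), mouth at y ≈ 0.014, carriage about +10 mm. Moving above the apron.

Call:
{"api": "send_rows", "payload": {
  "series": [
    {"travel": [1,1.5,0],"dr": [0,0,0],"claw": 2.5},
    {"travel": [2.2,3.2,0],"dr": [0,0,0],"claw": 2.5},
    {"travel": [3.5,5,0.5],"dr": [0,0,0],"claw": 2.5},
    {"travel": [4.8,7,2],"dr": [0,0,0],"claw": 2.5},
    {"travel": [5.8,8.5,4],"dr": [0,0,0],"claw": 2.5},
    {"travel": [6.4,9.2,6.5],"dr": [0,0,0],"claw": 2.5},
    {"travel": [6.4,9.2,9],"dr": [0,0,0],"claw": 2.5},
    {"travel": [6.4,9.2,11.5],"dr": [0,0,0],"claw": 2.5},
    {"travel": [6.4,9.2,13.5],"dr": [0,0,0],"claw": 2.5},
    {"travel": [6.4,9.2,15],"dr": [0,0,0],"claw": 2.5},
    {"travel": [6.4,9.2,15.9],"dr": [0,0,0],"claw": 2.5},
    {"travel": [6.4,9.2,15.9],"dr": [0,0,0],"claw": 2.5}
  ]
}}

```text
time_s: 6.18
tool_pos: [0.501, -0.045, 0.0583]
tool_rot: [-180.0, 0.3, -1.1]
force: [-0.1, 0.2, -3.7]
grip_width: 0.0298
```

Call:
{"api": "send_rows", "payload": {
  "series": [
    {"travel": [0,0,0],"dr": [0,0,0],"claw": 2.5},
    {"travel": [0,0,0],"dr": [0,0,0],"claw": 2.5},
    {"travel": [0,0,0],"dr": [0,0,0],"claw": 2.5}
  ]
}}

```text
time_s: 6.43
tool_pos: [0.5037, -0.0444, 0.0619]
tool_rot: [180.0, -0.1, -1.0]
force: [0.4, -1.3, -3.3]
grip_width: 0.03
```

Run:
```python
from h import *
o,K,I=sled("w5");np.save("w5.npy",K)
```

```text
6.4333 [ 0.5037 -0.0444  0.0619] [ 1.7997e+02 -1.5000e-01 -1.0100e+00] [ 0.36 -1.28 -3.31] 0.030010314243616158
```

View pics/w5.png

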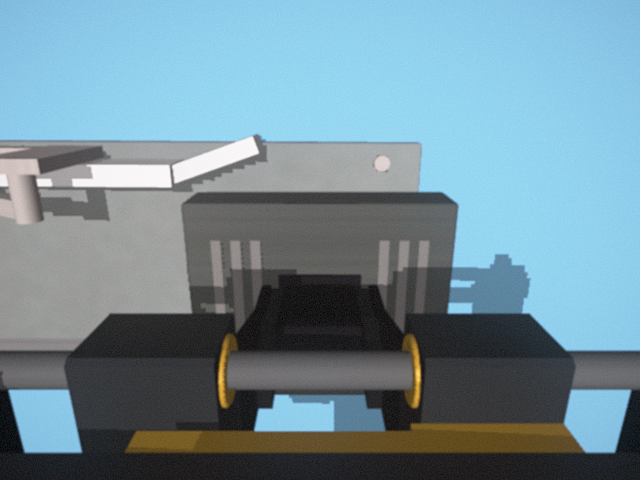

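Run:
```python
from h import *
I=cv2.imread("pics/w5.png");K=np.load("w5.npy",allow_pickle=True).item();o=env.get_obs()
g=cv2.cvtColor(I,cv2.COLOR_BGR2GRAY).astype(int)
for c in(270,320,370): print(c,g[188:212,c].tolist())
for c in(110,150): print("rail",c,g[158:195,c].tolist())
for c in(300,400): print("plate",c,g[136:148,c].tolist())
Rt=Ro.from_euler("xyz",o["tool_rot"],degrees=True);t=o["tool_pos"]
P=lambda u,v,z:(Rt.inv().apply(onz(K,u,v,z)-t)*1000).round(1)
print("sled top",P(195,205,t[2]-.0019),P(447,205,t[2]-.0019),"bot",P(185,193.5,t[2]-.0259),P(455,193.5,t[2]-.0259))
print("rail in",P(100,188,.028),P(170,188,.028),"plate",P(300,142,.006),P(421,142,.006))
```

```text
270 [164, 165, 158, 140, 98, 62, 67, 64, 66, 71, 70, 64, 68, 65, 67, 84, 93, 95, 99, 102, 102, 100, 101, 106]
320 [165, 166, 163, 137, 101, 63, 63, 67, 64, 64, 65, 63, 60, 62, 62, 77, 83, 97, 104, 96, 99, 101, 102, 95]
370 [170, 172, 164, 147, 100, 68, 62, 61, 61, 64, 65, 64, 64, 66, 68, 77, 91, 97, 102, 103, 96, 98, 98, 103]
rail 110 [132, 139, 141, 145, 141, 144, 182, 239, 248, 247, 247, 246, 246, 247, 246, 246, 247, 247, 246, 245, 246, 246, 246, 247, 246, 248, 247, 247, 228, 165, 109, 112, 139, 154, 160, 159, 160]
rail 150 [156, 149, 148, 145, 143, 144, 177, 229, 246, 250, 248, 248, 248, 248, 248, 248, 248, 247, 247, 248, 248, 246, 247, 248, 248, 248, 249, 248, 233, 168, 117, 110, 122, 152, 162, 165, 163]
plate 300 [200, 196, 198, 200, 190, 162, 131, 145, 163, 168, 166, 166]
plate 400 [198, 199, 203, 198, 199, 184, 155, 148, 163, 170, 169, 173]
sled top [ 44.5 -48.    2. ] [44.5 51.1  2. ] bot [ 44.  -59.1  26. ] [44.  61.5 26. ]
rail in [  44.9 -100.7   33.8] [ 44.9 -68.3  33.9] plate [63.8 -8.7 55.9] [63.8 51.7 56. ]
```

Sled edge sits about 1 mm too far outboard relative to the rail's inner edge (row 187) and plate edge (row 141.5); sled and rails are parallel. Correcting 1 mm and lowering slowly.

Call:
{"api": "send_rows", "payload": {
  "series": [
    {"travel": [-0.1,0,0.6],"dr": [0,0,0],"claw": 2.5},
    {"travel": [-0.1,0,1.2],"dr": [0,0,0],"claw": 2.5},
    {"travel": [-0.1,0,1.8],"dr": [0,0,0],"claw": 2.5},
    {"travel": [-0.1,0,2.2],"dr": [0,0,0],"claw": 2.5},
    {"travel": [-0.1,0,2.5],"dr": [0,0,0],"claw": 2.5},
    {"travel": [-0.1,0,2.7],"dr": [0,0,0],"claw": 2.5},
    {"travel": [-0.1,0,2.7],"dr": [0,0,0],"claw": 2.5},
    {"travel": [-0.1,0,2.7],"dr": [0,0,0],"claw": 2.5}
  ]
}}

```text
time_s: 7.15
tool_pos: [0.5015, -0.0441, 0.0334]
tool_rot: [-180.0, 0.0, -1.0]
force: [-0.3, 0.9, -4.3]
grip_width: 0.0302
```

Call:
{"api": "send_rows", "payload": {
  "series": [
    {"travel": [0,0,0.05],"dr": [0,0,0],"claw": 2.5},
    {"travel": [0,0,0.1],"dr": [0,0,0],"claw": 2.5},
    {"travel": [0,0,0.15],"dr": [0,0,0],"claw": 2.5},
    {"travel": [0,0,0.15],"dr": [0,0,0],"claw": 2.5}
  ]
}}

```text
time_s: 7.48
tool_pos: [0.5016, -0.0442, 0.0321]
tool_rot: [180.0, -0.0, -1.0]
force: [-0.3, 0.3, -3.8]
grip_width: 0.0299
```

Call:
{"api": "send_rows", "payload": {
  "grip_force": 8,
  "series": [
    {"travel": [0,0,0.05],"dr": [0,0,0],"claw": 2.5},
    {"travel": [0,0,0.05],"dr": [0,0,0],"claw": 2.5},
    {"travel": [0,0,0.05],"dr": [0,0,0],"claw": 3.6},
    {"travel": [0,0,0.05],"dr": [0,0,0],"claw": 3.6},
    {"travel": [0,0,0.05],"dr": [0,0,0],"claw": 3.6},
    {"travel": [0,0,0.05],"dr": [0,0,0],"claw": 3.6}
  ]
}}

```text
time_s: 7.98
tool_pos: [0.502, -0.0442, 0.0319]
tool_rot: [180.0, -0.1, -1.0]
force: [-0.1, 0.1, 0.1]
grip_width: 0.0353
```

Run:
```python
from h import *
o,K,I=sled("w6");np.save("w6.npy",K)
g=cv2.cvtColor(I,cv2.COLOR_BGR2GRAY).astype(int)
for c in(230,270,320,370,410): print(c,g[185:212,c].tolist())
for c in(30,90,130): print("rail",c,g[150:200,c].tolist())
for c in(300,400): print("plate",c,g[125:165,c].tolist())
```

```text
7.9833 [ 0.502  -0.0442  0.0319] [ 1.7999e+02 -5.0000e-02 -1.0000e+00] [-0.1   0.11  0.13] 0.03529045267564413
230 [161, 161, 159, 163, 165, 164, 157, 139, 102, 74, 60, 69, 71, 67, 66, 66, 64, 67, 67, 83, 96, 99, 102, 105, 105, 107, 104]
270 [163, 166, 164, 165, 166, 167, 162, 137, 99, 71, 67, 66, 65, 66, 65, 68, 65, 61, 71, 82, 94, 100, 104, 102, 100, 99, 100]
320 [166, 162, 166, 171, 165, 173, 163, 139, 98, 68, 64, 66, 65, 65, 57, 67, 63, 67, 71, 83, 92, 101, 97, 104, 99, 101, 98]
370 [169, 171, 170, 171, 172, 170, 166, 144, 97, 69, 65, 60, 64, 63, 63, 65, 69, 61, 63, 69, 87, 99, 100, 101, 102, 97, 98]
410 [171, 167, 170, 170, 172, 170, 159, 129, 86, 72, 62, 71, 65, 68, 64, 64, 70, 65, 68, 70, 92, 99, 102, 104, 95, 104, 101]
rail 30 [112, 105, 115, 108, 109, 99, 79, 77, 68, 76, 80, 74, 77, 76, 73, 76, 78, 75, 78, 70, 74, 95, 128, 158, 158, 165, 165, 162, 158, 165, 163, 160, 165, 159, 161, 161, 166, 186, 229, 234, 223, 210, 210, 206, 200, 176, 144, 110, 111, 141]
rail 90 [160, 159, 157, 162, 162, 160, 160, 160, 158, 159, 163, 161, 161, 156, 152, 142, 146, 142, 136, 140, 159, 215, 243, 246, 247, 246, 246, 246, 247, 247, 247, 246, 245, 247, 246, 247, 247, 246, 246, 247, 247, 245, 246, 247, 247, 245, 229, 168, 113, 115]
rail 130 [162, 164, 165, 166, 165, 164, 163, 161, 161, 164, 164, 163, 163, 159, 152, 145, 149, 145, 143, 139, 151, 203, 241, 249, 248, 247, 247, 247, 247, 247, 248, 247, 246, 247, 248, 247, 247, 248, 247, 248, 247, 247, 248, 248, 247, 251, 243, 189, 120, 106]
plate 300 [199, 198, 198, 202, 202, 201, 196, 197, 197, 199, 200, 201, 197, 196, 200, 204, 200, 192, 157, 138, 144, 162, 166, 161, 165, 168, 167, 168, 167, 166, 166, 161, 165, 165, 166, 164, 164, 166, 168, 167]
plate 400 [200, 204, 197, 197, 202, 200, 198, 202, 198, 197, 200, 201, 197, 197, 201, 195, 200, 199, 185, 146, 138, 156, 171, 170, 171, 173, 174, 170, 170, 168, 173, 173, 173, 171, 166, 163, 161, 174, 187, 197]
```

Run:
```python
from h import *
K=np.load("w6.npy",allow_pickle=True).item();o=env.get_obs();t=o["tool_pos"]
Rt=Ro.from_euler("xyz",[180,0,-1.1],degrees=True)
P=lambda u,v,z:(Rt.inv().apply(onz(K,u,v,z)-t)*1000).round(1)
print("sled top",P(270,204,.030),P(410,204.2,.030),"bot",P(270,193,.006),P(410,192.7,.006))
print("rail",P(90,196.9,.028),P(130,197.3,.028),"plate",P(300,143,.006),P(400,143.7,.006))
```

```text
sled top [ 44.9 -18.6   1.8] [44.9 36.3  1.8] bot [ 44.2 -21.3  25.8] [44.5 41.2 25.8]
rail [ 47.1 -89.8   3.8] [ 47.  -74.1   3.8] plate [66.1 -7.6 25.8] [65.9 35.4 25.8]
```

Call:
{"api": "send_rows", "payload": {
  "grip_force": 8,
  "series": [
    {"travel": [0,0,0],"dr": [0,0,0],"claw": 2.5},
    {"travel": [0,0,0],"dr": [0,0,0],"claw": 2.5},
    {"travel": [0,0,0],"dr": [0,0,0],"claw": 2.5},
    {"travel": [0,0,0],"dr": [0,0,0],"claw": 2.5},
    {"travel": [0.05,0,0],"dr": [0,0,0],"claw": 2.5},
    {"travel": [0.09,-0.2,0],"dr": [0,0,0],"claw": 2.5},
    {"travel": [0.09,-0.5,0],"dr": [0,0,0],"claw": 2.5},
    {"travel": [0.09,-0.8,0],"dr": [0,0,0],"claw": 2.5},
    {"travel": [0.09,-1.1,0],"dr": [0,0,0],"claw": 2.5},
    {"travel": [0.09,-1.4,0],"dr": [0,0,0],"claw": 2.5},
    {"travel": [0.09,-1.5,0],"dr": [0,0,0],"claw": 2.5},
    {"travel": [0.09,-1.5,0],"dr": [0,0,0],"claw": 2.5}
  ]
}}

```text
time_s: 9.03
tool_pos: [0.5029, -0.0284, 0.0316]
tool_rot: [-180.0, -0.0, -1.0]
force: [0.7, -0.8, 0.9]
grip_width: 0.0296
```

Call:
{"api": "send_rows", "payload": {
  "series": [
    {"travel": [0,-0.2,0],"dr": [0,0,0],"claw": 2.5},
    {"travel": [0,-0.5,0],"dr": [0,0,0],"claw": 2.5},
    {"travel": [0,-0.8,0],"dr": [0,0,0],"claw": 2.5},
    {"travel": [0,-1.1,0],"dr": [0,0,0],"claw": 2.5},
    {"travel": [0,-1.4,0],"dr": [0,0,0],"claw": 2.5},
    {"travel": [0,-1.5,0],"dr": [0,0,0],"claw": 2.5}
  ]
}}

```text
time_s: 9.53
tool_pos: [0.503, -0.0135, 0.0316]
tool_rot: [-180.0, -0.0, -1.0]
force: [-0.7, -3.4, 2.1]
grip_width: 0.0301
```

```bash
cat >> h.py <<'E'
def chk(name,rc=(40,90,130)):
    o,K,I=sled(name);t=o["tool_pos"];Rt=Ro.from_euler("xyz",[180,0,-1.1],degrees=True);print(o["wrist_torque"].round(2))
    P=lambda u,v,z:(Rt.inv().apply(onz(K,u,v,z)-t)*1000).round(1)
    g=cv2.GaussianBlur(cv2.cvtColor(I,cv2.COLOR_BGR2GRAY),(1,3),0).astype(int)
    for c in (270,320,370,400): r=198+np.argmax(np.diff(g[198:211,c]));print("sledtop",c,r+.5,P(c,r+.5,.03)[0])
    for c in rc: r=180+np.argmin(np.diff(g[180:206,c]));print("rail",c,r+.5,P(c,r+.5,.028)[0])
E
python3 -c "
from h import *
chk('w7',(60,90,110,130,150))"
```

```text
9.5333 [ 0.503  -0.0135  0.0316] [-1.8e+02 -1.0e-02 -9.6e-01] [-0.69 -3.37  2.14] 0.030061887488033817
[-0.54  0.01  0.06]
sledtop 270 203.5 45.0
sledtop 320 203.5 45.1
sledtop 370 202.5 45.5
sledtop 400 203.5 45.2
rail 60 185.5 51.5
rail 90 196.5 47.2
rail 110 197.5 46.8
rail 130 197.5 46.8
rail 150 198.5 46.4
```

Rail gap on the outboard side is 1.7 mm (ideal 1.5): centred. Continuing in slowly.

Call:
{"api": "send_rows", "payload": {
  "series": [
    {"travel": [0,-0.2,-0.02],"dr": [0,0,0],"claw": 2.5},
    {"travel": [0,-0.5,-0.02],"dr": [0,0,0],"claw": 2.5},
    {"travel": [0,-0.8,-0.02],"dr": [0,0,0],"claw": 2.5},
    {"travel": [0,-1.1,-0.02],"dr": [0,0,0],"claw": 2.5},
    {"travel": [0,-1.4,-0.02],"dr": [0,0,0],"claw": 2.5},
    {"travel": [0,-1.7,-0.02],"dr": [0,0,0],"claw": 2.5},
    {"travel": [0,-2,-0.02],"dr": [0,0,0],"claw": 2.5},
    {"travel": [0,-2.3,-0.02],"dr": [0,0,0],"claw": 2.5},
    {"travel": [0,-2.5,-0.02],"dr": [0,0,0],"claw": 2.5},
    {"travel": [0,-2.5,-0.02],"dr": [0,0,0],"claw": 2.5}
  ]
}}

```text
time_s: 10.42
tool_pos: [0.5033, 0.0119, 0.0316]
tool_rot: [-180.0, 0.0, -1.0]
force: [0.5, 0.3, -0.2]
grip_width: 0.0299
```

```bash
python3 -c "
from h import *
chk('w8',(100,115,130,150,165))"
```

```text
10.4167 [0.5033 0.0119 0.0316] [-1.7996e+02  1.0000e-02 -9.5000e-01] [ 0.49  0.32 -0.2 ] 0.029865525043497092
[ 0.06  0.01 -0.02]
sledtop 270 203.5 45.0
sledtop 320 203.5 45.1
sledtop 370 203.5 45.1
sledtop 400 204.5 44.8
rail 100 196.5 47.1
rail 115 185.5 51.6
rail 130 184.5 52.0
rail 150 196.5 47.2
rail 165 196.5 47.2
```

Call:
{"api": "send_rows", "payload": {
  "series": [
    {"travel": [0.01,-0.2,0],"dr": [0,0,0],"claw": 2.5},
    {"travel": [0.02,-0.5,0],"dr": [0,0,0],"claw": 2.5},
    {"travel": [0.03,-0.8,0],"dr": [0,0,0],"claw": 2.5},
    {"travel": [0.04,-1.1,0],"dr": [0,0,0],"claw": 2.5},
    {"travel": [0.04,-1.4,0],"dr": [0,0,0],"claw": 2.5},
    {"travel": [0.04,-1.7,0],"dr": [0,0,0],"claw": 2.5},
    {"travel": [0.04,-2,0],"dr": [0,0,0],"claw": 2.5},
    {"travel": [0.04,-2.3,0],"dr": [0,0,0],"claw": 2.5},
    {"travel": [0.04,-2.6,0],"dr": [0,0,0],"claw": 2.5},
    {"travel": [0.04,-2.9,0],"dr": [0,0,0],"claw": 2.5},
    {"travel": [0.04,-3,0],"dr": [0,0,0],"claw": 2.5},
    {"travel": [0.04,-3,0],"dr": [0,0,0],"claw": 2.5}
  ]
}}

```text
time_s: 11.47
tool_pos: [0.5042, 0.0416, 0.0316]
tool_rot: [-180.0, 0.0, -1.0]
force: [-0.6, 1.3, -2.3]
grip_width: 0.03
```

Call:
{"api": "send_rows", "payload": {
  "series": [
    {"travel": [0,-0.2,0],"dr": [0,0,0],"claw": 2.5},
    {"travel": [0,-0.4,0],"dr": [0,0,0],"claw": 2.5},
    {"travel": [0,-0.6,0],"dr": [0,0,0],"claw": 2.5},
    {"travel": [0,-0.8,0],"dr": [0,0,0],"claw": 2.5},
    {"travel": [0,-1,0],"dr": [0,0,0],"claw": 2.5},
    {"travel": [0,-1.2,0],"dr": [0,0,0],"claw": 2.5},
    {"travel": [0,-1.4,0],"dr": [0,0,0],"claw": 2.5},
    {"travel": [0,-1.6,0],"dr": [0,0,0],"claw": 2.5},
    {"travel": [0,-1.8,0],"dr": [0,0,0],"claw": 2.5},
    {"travel": [0,-2,0],"dr": [0,0,0],"claw": 2.5},
    {"travel": [0,-2,0],"dr": [0,0,0],"claw": 2.5}
  ]
}}

```text
time_s: 12.38
tool_pos: [0.5045, 0.0616, 0.0316]
tool_rot: [-180.0, 0.0, -1.0]
force: [-0.2, 0.7, -2.8]
grip_width: 0.0302
```

```bash
python3 -c "
from h import *
chk('w9',(30,60,130,150,165))"
```

```text
12.3833 [0.5045 0.0616 0.0316] [-1.7997e+02  1.0000e-02 -9.6000e-01] [-0.21  0.73 -2.8 ] 0.030189727362790037
[-0.08  0.01 -0.01]
sledtop 270 207.5 43.4
sledtop 320 202.5 45.5
sledtop 370 202.5 45.5
sledtop 400 202.5 45.6
rail 30 201.5 45.1
rail 60 185.5 51.5
rail 130 196.5 47.2
rail 150 197.5 46.8
rail 165 197.5 46.9
```

View pics/w9.png

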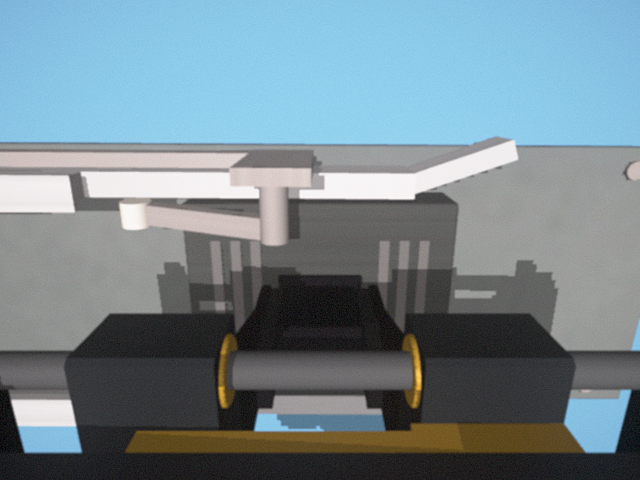

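Sled is straight in the channel; the roller (133,214) hangs just ahead of its front edge at column 185. Hinge end (275,243) stays well clear of the fingers (row ~275+). Going on slowly so the front edge lifts the catch.

Call:
{"api": "send_rows", "payload": {
  "series": [
    {"travel": [0,-0.2,0],"dr": [0,0,0],"claw": 2.5},
    {"travel": [0,-0.5,0],"dr": [0,0,0],"claw": 2.5},
    {"travel": [0,-0.8,0],"dr": [0,0,0],"claw": 2.5},
    {"travel": [0,-1.1,0],"dr": [0,0,0],"claw": 2.5},
    {"travel": [0,-1.4,0],"dr": [0,0,0],"claw": 2.5},
    {"travel": [0,-1.7,0],"dr": [0,0,0],"claw": 2.5},
    {"travel": [0,-2,0],"dr": [0,0,0],"claw": 2.5},
    {"travel": [0,-2.3,0],"dr": [0,0,0],"claw": 2.5},
    {"travel": [0,-2.5,0],"dr": [0,0,0],"claw": 2.5},
    {"travel": [0,-2.5,0],"dr": [0,0,0],"claw": 2.5}
  ]
}}

```text
time_s: 13.27
tool_pos: [0.505, 0.0868, 0.0317]
tool_rot: [-180.0, 0.0, -0.9]
force: [0.5, 0.2, -3.9]
grip_width: 0.03
```

```bash
python3 -c "
from h import *
chk('w10',(5,20,390,400,420))"
```

```text
13.2667 [0.505  0.0868 0.0317] [-179.97    0.     -0.94] [ 0.46  0.21 -3.93] 0.029990950105937532
[0.12 0.07 0.04]
sledtop 270 203.5 45.0
sledtop 320 202.5 45.5
sledtop 370 203.5 45.1
sledtop 400 203.5 45.2
rail 5 187.5 50.6
rail 20 186.5 51.0
rail 390 198.5 46.7
rail 400 198.5 46.7
rail 420 198.5 46.7
```

View pics/w10.png

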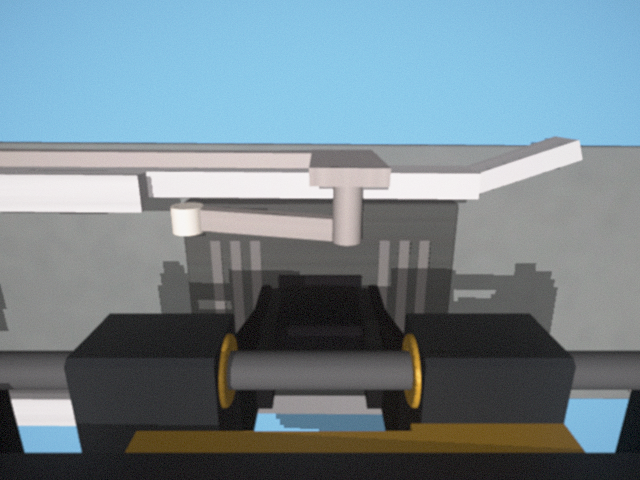

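The catch is rising: the front edge has ridden down the arm to the roller (187,218), with forces near zero. Continuing.

Call:
{"api": "send_rows", "payload": {
  "series": [
    {"travel": [0,-0.2,0.01],"dr": [0,0,0],"claw": 2.5},
    {"travel": [0,-0.5,0.01],"dr": [0,0,0],"claw": 2.5},
    {"travel": [0,-0.8,0.01],"dr": [0,0,0],"claw": 2.5},
    {"travel": [0,-1.1,0.01],"dr": [0,0,0],"claw": 2.5},
    {"travel": [0,-1.4,0.01],"dr": [0,0,0],"claw": 2.5},
    {"travel": [0,-1.7,0.01],"dr": [0,0,0],"claw": 2.5},
    {"travel": [0,-2,0.01],"dr": [0,0,0],"claw": 2.5},
    {"travel": [0,-2.4,0.01],"dr": [0,0,0],"claw": 2.5},
    {"travel": [0,-2.8,0.01],"dr": [0,0,0],"claw": 2.5},
    {"travel": [0,-3.2,0.01],"dr": [0,0,0],"claw": 2.5},
    {"travel": [0,-3.5,0.01],"dr": [0,0,0],"claw": 2.5},
    {"travel": [0,-3.5,0.01],"dr": [0,0,0],"claw": 2.5}
  ]
}}

```text
time_s: 14.32
tool_pos: [0.5056, 0.1221, 0.0316]
tool_rot: [-180.0, -0.0, -0.9]
force: [0.1, 0.9, -3.8]
grip_width: 0.0298
```

```bash
python3 -c "
from h import *
chk('w11',(20,40,60,420,440))"
```

```text
14.3167 [0.5056 0.1221 0.0316] [-179.96   -0.     -0.93] [ 0.11  0.92 -3.78] 0.02984746000083252
[ 0.15  0.02 -0.01]
sledtop 270 208.5 43.0
sledtop 320 203.5 45.1
sledtop 370 203.5 45.2
sledtop 400 203.5 45.2
rail 20 186.5 51.0
rail 40 185.5 51.4
rail 60 195.5 47.5
rail 420 198.5 46.8
rail 440 186.5 51.6
```

Call:
{"api": "send_rows", "payload": {
  "series": [
    {"travel": [0,-0.2,0.01],"dr": [0,0,0],"claw": 2.5},
    {"travel": [0,-0.5,0.02],"dr": [0,0,0],"claw": 2.5},
    {"travel": [0,-0.9,0.02],"dr": [0,0,0],"claw": 2.5},
    {"travel": [0,-1.3,0.02],"dr": [0,0,0],"claw": 2.5},
    {"travel": [0,-1.7,0.02],"dr": [0,0,0],"claw": 2.5},
    {"travel": [0,-2.1,0.02],"dr": [0,0,0],"claw": 2.5},
    {"travel": [0,-2.5,0.02],"dr": [0,0,0],"claw": 2.5},
    {"travel": [0,-2.9,0.02],"dr": [0,0,0],"claw": 2.5},
    {"travel": [0,-3.3,0.02],"dr": [0,0,0],"claw": 2.5},
    {"travel": [0,-3.7,0.02],"dr": [0,0,0],"claw": 2.5},
    {"travel": [0,-4,0.02],"dr": [0,0,0],"claw": 2.5},
    {"travel": [0,-4,0.02],"dr": [0,0,0],"claw": 2.5}
  ]
}}

```text
time_s: 15.37
tool_pos: [0.5065, 0.1621, 0.0316]
tool_rot: [-179.9, -0.0, -0.9]
force: [0.2, 0.5, -1.9]
grip_width: 0.0301
```

Call:
{"api": "send_rows", "payload": {
  "series": [
    {"travel": [0,-0.2,0],"dr": [0,0,0],"claw": 2.5},
    {"travel": [0,-0.4,0],"dr": [0,0,0],"claw": 2.5},
    {"travel": [0,-0.6,0],"dr": [0,0,0],"claw": 2.5},
    {"travel": [0,-0.8,0],"dr": [0,0,0],"claw": 2.5},
    {"travel": [0,-1,0],"dr": [0,0,0],"claw": 2.5},
    {"travel": [0,-1,0],"dr": [0,0,0],"claw": 2.5},
    {"travel": [0,-1,0],"dr": [0,0,0],"claw": 2.5}
  ]
}}

```text
time_s: 15.95
tool_pos: [0.5068, 0.1713, 0.0316]
tool_rot: [-180.0, -0.0, -1.0]
force: [0.7, -2.1, 3.5]
grip_width: 0.0295
```

```bash
python3 -c "
from h import *
chk('w12',(20,40,60,90,110))"
```

```text
15.95 [0.5068 0.1713 0.0316] [-1.7997e+02 -3.0000e-02 -9.8000e-01] [ 0.66 -2.1   3.47] 0.0294968150408472
[-0.4  -0.05 -0.01]
sledtop 270 209.5 42.6
sledtop 320 207.5 43.5
sledtop 370 202.5 45.5
sledtop 400 203.5 45.2
rail 20 192.5 48.7
rail 40 204.5 43.9
rail 60 199.5 46.0
rail 90 188.5 50.4
rail 110 195.5 47.6
```

View pics/w12.png

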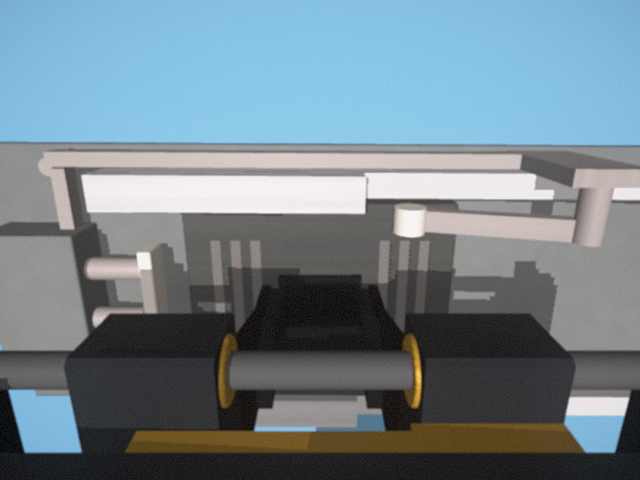

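Roller (410,220) rides on the sled's top; the stop face (~160) is about 9 mm ahead of the sled's front (184). Approach the stop, then push in small steps.

Call:
{"api": "send_rows", "payload": {
  "series": [
    {"travel": [0,-0.2,-0.01],"dr": [0,0,0],"claw": 2.5},
    {"travel": [0,-0.4,-0.01],"dr": [0,0,0],"claw": 2.5},
    {"travel": [0,-0.6,-0.01],"dr": [0,0,0],"claw": 2.5},
    {"travel": [0,-0.8,-0.01],"dr": [0,0,0],"claw": 2.5},
    {"travel": [0,-0.8,-0.01],"dr": [0,0,0],"claw": 2.5},
    {"travel": [0,-0.8,-0.01],"dr": [0,0,0],"claw": 2.5}
  ]
}}

```text
time_s: 16.5
tool_pos: [0.5068, 0.1794, 0.0316]
tool_rot: [-180.0, -0.0, -1.0]
force: [-0.0, -2.7, 3.1]
grip_width: 0.03
```

Call:
{"api": "send_rows", "payload": {
  "series": [
    {"travel": [0,-0.15,0],"dr": [0,0,0],"claw": 2.5},
    {"travel": [0,-0.3,0],"dr": [0,0,0],"claw": 2.5},
    {"travel": [0,-0.4,0],"dr": [0,0,0],"claw": 2.5},
    {"travel": [0,-0.4,0],"dr": [0,0,0],"claw": 2.5},
    {"travel": [0,-0.4,0],"dr": [0,0,0],"claw": 2.5}
  ]
}}

```text
time_s: 16.92
tool_pos: [0.5069, 0.1829, 0.0316]
tool_rot: [-180.0, -0.0, -1.0]
force: [-0.2, -3.5, 4.7]
grip_width: 0.0297
```

Call:
{"api": "send_rows", "payload": {
  "series": [
    {"travel": [0,-0.1,0],"dr": [0,0,0],"claw": 2.5},
    {"travel": [0,-0.2,0],"dr": [0,0,0],"claw": 2.5},
    {"travel": [0,-0.3,0],"dr": [0,0,0],"claw": 2.5},
    {"travel": [0,-0.3,0],"dr": [0,0,0],"claw": 2.5},
    {"travel": [0,-0.3,0],"dr": [0,0,0],"claw": 2.5}
  ]
}}

```text
time_s: 17.33
tool_pos: [0.507, 0.1857, 0.0316]
tool_rot: [180.0, -0.0, -1.0]
force: [0.4, -3.2, 5.3]
grip_width: 0.03
```

Call:
{"api": "send_rows", "payload": {
  "series": [
    {"travel": [0,-0.05,-0.02],"dr": [0,0,0],"claw": 2.5},
    {"travel": [0,-0.1,-0.02],"dr": [0,0,0],"claw": 2.5},
    {"travel": [0,-0.2,-0.02],"dr": [0,0,0],"claw": 2.5},
    {"travel": [0,-0.2,-0.02],"dr": [0,0,0],"claw": 2.5},
    {"travel": [0,-0.2,-0.02],"dr": [0,0,0],"claw": 2.5}
  ]
}}

```text
time_s: 17.75
tool_pos: [0.5068, 0.188, 0.0316]
tool_rot: [-180.0, 0.0, -1.0]
force: [1.2, -3.3, 2.9]
grip_width: 0.0304
```

```bash
python3 -c "
from h import *
o,K,I=sled('w13'); print(o['wrist_torque'])
g=cv2.cvtColor(I,cv2.COLOR_BGR2HSV)
m=cv2.inRange(g,(0,0,200),(180,60,255));m[:200]=0;m[300:]=0
for k in cv2.findContours(m,0,2)[0]:
    if cv2.contourArea(k)>60: print(cv2.boundingRect(k),cv2.contourArea(k))"
```

```text
17.75 [0.5068 0.188  0.0316] [-1.7999e+02  1.0000e-02 -9.9000e-01] [ 1.17 -3.26  2.92] 0.030376001603844217
[-0.73975121 -0.01326536 -0.00544695]
(126, 251, 62, 31) 524.5
(440, 208, 180, 29) 2952.0
(130, 200, 280, 13) 3075.5
(96, 200, 16, 27) 272.5
```

Call:
{"api": "send_rows", "payload": {
  "series": [
    {"travel": [0,-0.05,-0.01],"dr": [0,0,0],"claw": 2.5},
    {"travel": [0,-0.1,-0.01],"dr": [0,0,0],"claw": 2.5},
    {"travel": [0,-0.15,-0.01],"dr": [0,0,0],"claw": 2.5},
    {"travel": [0,-0.15,-0.01],"dr": [0,0,0],"claw": 2.5},
    {"travel": [0,-0.15,-0.01],"dr": [0,0,0],"claw": 2.5}
  ]
}}

```text
time_s: 18.22
tool_pos: [0.5068, 0.1892, 0.0316]
tool_rot: [180.0, 0.0, -1.0]
force: [0.3, -3.7, 1.5]
grip_width: 0.0296
```

```bash
python3 -c "
from h import *
o,K,I=sled('w14')
a=cv2.resize(I[180:340,60:640],(800,220));b=env.read_camera('side')[255:445,285:385]
c=np.zeros((600,800,3),np.uint8);c[:220]=a;c[225:600,:197]=cv2.resize(b,(197,375),interpolation=2)
s=env.read_camera('scene')[215:315,320:500];c[225:585,202:800]=cv2.resize(s,(598,360),interpolation=2)
cv2.imwrite('pics/c14.png',c)"
```

```text
18.2167 [0.5068 0.1892 0.0316] [ 1.7999e+02  2.0000e-02 -1.0100e+00] [ 0.33 -3.73  1.5 ] 0.029619600132597866
```

View pics/c14.png

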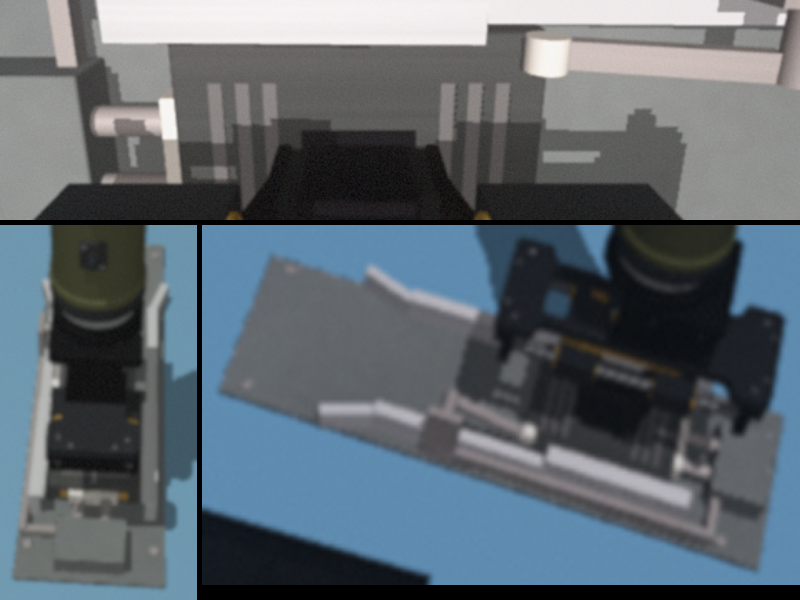

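Sled bears on the stop; the roller (crop 548,53) is half past the rear edge (545), not dropped yet. Another 1–2 mm.

Call:
{"api": "send_rows", "payload": {
  "series": [
    {"travel": [0,-0.05,0],"dr": [0,0,0],"claw": 2.5},
    {"travel": [0,-0.1,0],"dr": [0,0,0],"claw": 2.5},
    {"travel": [0,-0.15,0],"dr": [0,0,0],"claw": 2.5},
    {"travel": [0,-0.15,0],"dr": [0,0,0],"claw": 2.5},
    {"travel": [0,-0.15,0],"dr": [0,0,0],"claw": 2.5}
  ]
}}

```text
time_s: 18.78
tool_pos: [0.5068, 0.1907, 0.0317]
tool_rot: [180.0, 0.0, -1.0]
force: [0.5, -4.0, -0.7]
grip_width: 0.0301
```

```bash
cat >> h.py <<'E'
def roller(name):
    o,K,I=sled(name)
    m=cv2.inRange(cv2.cvtColor(I,cv2.COLOR_BGR2HSV),(0,0,170),(180,60,255))
    for c in (448,456,464,472): v=np.where(m[200:260,c])[0]+200; print(c,v.min() if len(v) else None,v.max() if len(v) else None)
E
python3 -c "
from h import *
I=cv2.imread('pics/w14.png');m=cv2.inRange(cv2.cvtColor(I,cv2.COLOR_BGR2HSV),(0,0,170),(180,60,255))
for c in (448,456,464,472): v=np.where(m[200:260,c])[0]+200; print('before',c,v.min(),v.max())
roller('w15')"
```

```text
before 448 207 234
before 456 208 236
before 464 209 236
before 472 208 231
18.7833 [0.5068 0.1907 0.0317] [ 1.7999e+02  2.0000e-02 -1.0000e+00] [ 0.49 -3.99 -0.66] 0.030050844658872998
448 207 233
456 208 235
464 208 236
472 208 235
```

Call:
{"api": "send_rows", "payload": {
  "series": [
    {"travel": [0,-0.05,0.01],"dr": [0,0,0],"claw": 2.5},
    {"travel": [0,-0.1,0.01],"dr": [0,0,0],"claw": 2.5},
    {"travel": [0,-0.1,0.01],"dr": [0,0,0],"claw": 2.5},
    {"travel": [0,-0.1,0.01],"dr": [0,0,0],"claw": 2.5}
  ]
}}

```text
time_s: 19.17
tool_pos: [0.5068, 0.1917, 0.0316]
tool_rot: [180.0, 0.0, -1.0]
force: [-0.7, -4.2, 1.2]
grip_width: 0.0301
```

```bash
python3 -c "
from h import *
roller('w16')"
```

```text
19.1667 [0.5068 0.1917 0.0316] [ 1.7998e+02  2.0000e-02 -1.0000e+00] [-0.67 -4.18  1.23] 0.030051267423499776
448 223 231
456 207 235
464 208 236
472 208 236
```

Call:
{"api": "send_rows", "payload": {
  "series": [
    {"travel": [0,-0.05,0],"dr": [0,0,0],"claw": 2.5},
    {"travel": [0,-0.1,0],"dr": [0,0,0],"claw": 2.5},
    {"travel": [0,-0.1,0],"dr": [0,0,0],"claw": 2.5},
    {"travel": [0,-0.1,0],"dr": [0,0,0],"claw": 2.5}
  ]
}}

```text
time_s: 19.55
tool_pos: [0.5068, 0.1925, 0.0316]
tool_rot: [180.0, 0.0, -1.0]
force: [-1.2, -6.2, 0.7]
grip_width: 0.0301
```

```bash
python3 -c "
from h import *
roller('w17')"
```

```text
19.55 [0.5068 0.1925 0.0316] [ 1.7997e+02  2.0000e-02 -1.0000e+00] [-1.19 -6.23  0.67] 0.030069598514233478
448 None None
456 207 234
464 208 236
472 209 236
```

Call:
{"api": "send_rows", "payload": {
  "series": [
    {"travel": [0,-0.05,0],"dr": [0,0,0],"claw": 2.5},
    {"travel": [0,-0.1,0],"dr": [0,0,0],"claw": 2.5},
    {"travel": [0,-0.1,0],"dr": [0,0,0],"claw": 2.5},
    {"travel": [0,-0.1,0],"dr": [0,0,0],"claw": 2.5}
  ]
}}

```text
time_s: 19.93
tool_pos: [0.5068, 0.1933, 0.0316]
tool_rot: [180.0, 0.0, -1.0]
force: [0.1, -5.9, 1.4]
grip_width: 0.0303
```

```bash
python3 -c "
from h import *
roller('w18')"
```

```text
19.9333 [0.5068 0.1933 0.0316] [ 1.7996e+02  3.0000e-02 -1.0100e+00] [ 0.14 -5.87  1.38] 0.03034301725960827
448 None None
456 207 233
464 208 236
472 208 236
```

Call:
{"api": "send_rows", "payload": {
  "series": [
    {"travel": [0,-0.05,0],"dr": [0,0,0],"claw": 2.5},
    {"travel": [0,-0.1,0],"dr": [0,0,0],"claw": 2.5},
    {"travel": [0,-0.1,0],"dr": [0,0,0],"claw": 2.5},
    {"travel": [0,-0.1,0],"dr": [0,0,0],"claw": 2.5}
  ]
}}

```text
time_s: 20.32
tool_pos: [0.5068, 0.1941, 0.0316]
tool_rot: [179.9, 0.0, -1.0]
force: [-0.3, -6.3, 2.2]
grip_width: 0.0298
```

```bash
python3 -c "
from h import *
roller('w19')"
```

```text
20.3167 [0.5068 0.1941 0.0316] [ 1.7994e+02  3.0000e-02 -1.0200e+00] [-0.27 -6.33  2.21] 0.029784187783670923
448 None None
456 208 232
464 207 235
472 208 236
```

```bash
python3 -c "
from h import *
for n in('w12','w14','w19'):
    g=cv2.cvtColor(cv2.imread(f'pics/{n}.png'),cv2.COLOR_BGR2GRAY).astype(int)
    print(n,'front',[176+int(np.argmin(np.diff(g[r,176:200]))) for r in(222,230)],'rear',[445+int(np.argmax(np.diff(g[r,445:470]))) for r in(242,250)],'roller L/R row222',np.where(np.abs(np.diff(g[222,380:520]))>25)[0]+380, 'stop',np.where(np.abs(np.diff(g[262,120:200]))>25)[0]+120)
I=cv2.imread('pics/w19.png');cv2.imwrite('pics/c19.png',cv2.resize(I[190:310,420:520],(800,600)[:2],interpolation=2))
"
```

```text
w12 front [182, 182] rear [454, 453] roller L/R row222 [393 394] stop [136 137 150 151 186]
w14 front [182, 182] rear [454, 454] roller L/R row222 [439] stop [175 186 187]
w19 front [182, 182] rear [454, 454] roller L/R row222 [452] stop [175 185 186 187]
```

View pics/c19.png

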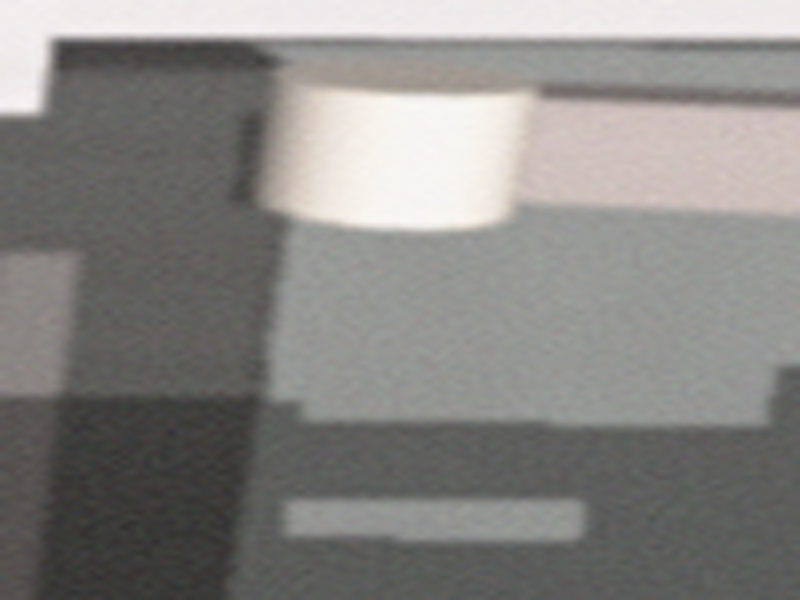

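The roller's inner edge overlaps the sled's rear edge by under 1 mm; the sled has not slipped in the grip. Small further steps.

Call:
{"api": "send_rows", "payload": {
  "series": [
    {"travel": [0,-0.03,0],"dr": [0,0,0],"claw": 2.5},
    {"travel": [0,-0.07,0],"dr": [0,0,0],"claw": 2.5},
    {"travel": [0,-0.08,0],"dr": [0,0,0],"claw": 2.5},
    {"travel": [0,-0.08,0],"dr": [0,0,0],"claw": 2.5}
  ]
}}

```text
time_s: 20.7
tool_pos: [0.5069, 0.1946, 0.0316]
tool_rot: [179.9, 0.0, -1.0]
force: [-1.5, -5.7, 2.3]
grip_width: 0.0301
```

```bash
python3 -c "
from h import *
roller('w20')"
```

```text
20.7 [0.5069 0.1946 0.0316] [ 1.7991e+02  4.0000e-02 -1.0300e+00] [-1.47 -5.69  2.28] 0.030134874906906677
448 None None
456 216 231
464 207 234
472 208 235
```

Call:
{"api": "send_rows", "payload": {
  "series": [
    {"travel": [0,-0.03,0],"dr": [0,0,0],"claw": 2.5},
    {"travel": [0,-0.06,0],"dr": [0,0,0],"claw": 2.5},
    {"travel": [0,-0.06,0],"dr": [0,0,0],"claw": 2.5},
    {"travel": [0,-0.06,0],"dr": [0,0,0],"claw": 2.5}
  ]
}}

```text
time_s: 21.08
tool_pos: [0.5069, 0.1951, 0.0316]
tool_rot: [179.9, 0.0, -1.0]
force: [-0.6, -6.8, 1.0]
grip_width: 0.0299
```

```bash
python3 -c "
from h import *
roller('w21')"
```

```text
21.0833 [0.5069 0.1951 0.0316] [ 1.799e+02  4.000e-02 -1.030e+00] [-0.56 -6.79  0.97] 0.0299039356242726
448 None None
456 None None
464 206 234
472 208 235
```

Call:
{"api": "send_rows", "payload": {
  "series": [
    {"travel": [0,-0.03,0],"dr": [0,0,0],"claw": 2.5},
    {"travel": [0,-0.06,0],"dr": [0,0,0],"claw": 2.5},
    {"travel": [0,-0.06,0],"dr": [0,0,0],"claw": 2.5},
    {"travel": [0,-0.06,0],"dr": [0,0,0],"claw": 2.5}
  ]
}}

```text
time_s: 21.47
tool_pos: [0.5069, 0.1956, 0.0316]
tool_rot: [179.9, 0.0, -1.0]
force: [-0.2, -7.2, 1.7]
grip_width: 0.0297
```

```bash
python3 -c "
from h import *
roller('w22')"
```

```text
21.4667 [0.5069 0.1956 0.0316] [ 1.799e+02  4.000e-02 -1.030e+00] [-0.18 -7.21  1.73] 0.029685201463053458
448 None None
456 None None
464 206 233
472 207 234
```

Call:
{"api": "send_rows", "payload": {
  "series": [
    {"travel": [0,-0.03,0],"dr": [0,0,0],"claw": 2.5},
    {"travel": [0,-0.06,0],"dr": [0,0,0],"claw": 2.5},
    {"travel": [0,-0.06,0],"dr": [0,0,0],"claw": 2.5},
    {"travel": [0,-0.06,0],"dr": [0,0,0],"claw": 2.5}
  ]
}}

```text
time_s: 21.85
tool_pos: [0.5069, 0.196, 0.0316]
tool_rot: [179.9, 0.0, -1.0]
force: [0.2, -7.8, 2.0]
grip_width: 0.0298
```

```bash
python3 -c "
from h import *
roller('w23')"
```

```text
21.85 [0.5069 0.196  0.0316] [ 1.7989e+02  5.0000e-02 -1.0400e+00] [ 0.2  -7.77  2.01] 0.029801309482542036
448 None None
456 None None
464 205 232
472 207 234
```

Call:
{"api": "send_rows", "payload": {
  "series": [
    {"travel": [0,-0.03,0],"dr": [0,0,0],"claw": 2.5},
    {"travel": [0,-0.06,0],"dr": [0,0,0],"claw": 2.5},
    {"travel": [0,-0.06,0],"dr": [0,0,0],"claw": 2.5},
    {"travel": [0,-0.06,0],"dr": [0,0,0],"claw": 2.5}
  ]
}}

```text
time_s: 22.23
tool_pos: [0.5069, 0.1966, 0.0316]
tool_rot: [179.9, 0.1, -1.0]
force: [-0.9, -7.3, 2.8]
grip_width: 0.03
```

```bash
python3 -c "
from h import *
roller('w24')
print(env.get_obs()['wrist_torque'])
for n in('w19','w21','w23','w24'):
    g=cv2.cvtColor(cv2.imread(f'pics/{n}.png'),cv2.COLOR_BGR2GRAY).astype(int)
    print(n,'roller',np.where(np.abs(np.diff(g[222,440:500]))>12)[0]+440,'rear',[445+int(np.argmax(np.diff(g[r,445:470]))) for r in(242,250)],'armedge col540',np.where(np.abs(np.diff(g[195:260,540]))>20)[0]+195)"
```

```text
22.2333 [0.5069 0.1966 0.0316] [ 1.7988e+02  5.0000e-02 -1.0400e+00] [-0.92 -7.33  2.83] 0.03000764135363723
448 None None
456 None None
464 206 221
472 200 224
[-1.50453289  0.17822476 -0.02980072]
w19 roller [449 451 452 453 454 455 457 483 484] rear [454, 454] armedge col540 [196 197 198 199 211 212]
w21 roller [451 453 454 455 456 458 459 485] rear [454, 453] armedge col540 [196 197 198 199 208 211 212]
w23 roller [456 457 458 459 460 461 488] rear [454, 453] armedge col540 [196 197 199 210 211]
w24 roller [456 458 462 463 464 465 466 467 488 489 490] rear [454, 454] armedge col540 [196 197 199 203 205 206 226 227]
```

The catch has dropped (roller's lower edge jumped from row 234 to 224, the arm edge moved). Easing back so that the roller takes the load, then opening.

Call:
{"api": "send_rows", "payload": {
  "series": [
    {"travel": [0,0.05,0],"dr": [0,0,0],"claw": 2.5},
    {"travel": [0,0.1,0],"dr": [0,0,0],"claw": 2.5},
    {"travel": [0,0.15,0],"dr": [0,0,0],"claw": 2.5},
    {"travel": [0,0.2,0],"dr": [0,0,0],"claw": 2.5},
    {"travel": [0,0.25,0],"dr": [0,0,0],"claw": 2.5},
    {"travel": [0,0.25,0],"dr": [0,0,0],"claw": 2.5},
    {"travel": [0,0.25,0],"dr": [0,0,0],"claw": 2.5}
  ]
}}

```text
time_s: 22.87
tool_pos: [0.5068, 0.1957, 0.0316]
tool_rot: [-180.0, 0.0, -1.0]
force: [0.5, -4.3, -0.2]
grip_width: 0.0303
```

```bash
python3 -c "
from h import *
roller('w25')"
```

```text
22.8667 [0.5068 0.1957 0.0316] [-1.7999e+02  2.0000e-02 -9.9000e-01] [ 0.53 -4.33 -0.22] 0.030270802281739062
448 None None
456 None None
464 200 222
472 200 224
```

Call:
{"api": "send_rows", "payload": {
  "series": [
    {"travel": [0,0.05,0],"dr": [0,0,0],"claw": 2.5},
    {"travel": [0,0.1,0],"dr": [0,0,0],"claw": 2.5},
    {"travel": [0,0.15,0],"dr": [0,0,0],"claw": 2.5},
    {"travel": [0,0.2,0],"dr": [0,0,0],"claw": 2.5},
    {"travel": [0,0.2,0],"dr": [0,0,0],"claw": 2.5},
    {"travel": [0,0.2,0],"dr": [0,0,0],"claw": 2.5}
  ]
}}

```text
time_s: 23.42
tool_pos: [0.5068, 0.1936, 0.0316]
tool_rot: [180.0, 0.0, -1.0]
force: [-0.7, -1.5, -2.4]
grip_width: 0.03
```

```bash
python3 -c "
from h import *
roller('w26')"
```

```text
23.4167 [0.5068 0.1936 0.0316] [ 1.8e+02  1.0e-02 -9.9e-01] [-0.69 -1.51 -2.39] 0.030008174374425205
448 None None
456 None None
464 200 224
472 200 225
```

Call:
{"api": "send_rows", "payload": {
  "series": [
    {"travel": [0,0,0],"dr": [0,0,0],"claw": 3.2},
    {"travel": [0,0,0],"dr": [0,0,0],"claw": 3.6},
    {"travel": [0,0,0],"dr": [0,0,0],"claw": 4.4},
    {"travel": [0,0,0],"dr": [0,0,0],"claw": 4.4},
    {"travel": [0,0,0],"dr": [0,0,0],"claw": 4.4},
    {"travel": [0,0,0],"dr": [0,0,0],"claw": 4.4}
  ]
}}

```text
time_s: 23.97
tool_pos: [0.5073, 0.1941, 0.032]
tool_rot: [-180.0, -0.0, -1.0]
force: [0.1, 0.0, -0.2]
grip_width: 0.0431
```

```bash
python3 -c "
from h import *
roller('w27')
g=cv2.cvtColor(cv2.imread('pics/w27.png'),cv2.COLOR_BGR2GRAY).astype(int)
print('rear',[445+int(np.argmax(np.diff(g[r,445:475]))) for r in(242,250)])"
```

```text
23.9667 [0.5073 0.1941 0.032 ] [-1.7996e+02 -5.0000e-02 -9.7000e-01] [ 0.09  0.01 -0.19] 0.04311156718995147
448 None None
456 None None
464 200 225
472 200 226
rear [458, 457]
```

Call:
{"api": "send_rows", "payload": {
  "series": [
    {"travel": [0,0,-0.5],"dr": [0,0,0],"claw": 4.4},
    {"travel": [0,0,-1.5],"dr": [0,0,0],"claw": 4.4},
    {"travel": [0,0,-3],"dr": [0,0,0],"claw": 4.4},
    {"travel": [0,0,-5],"dr": [0,0,0],"claw": 4.4},
    {"travel": [0,0,-7.5],"dr": [0,0,0],"claw": 4.4},
    {"travel": [0,0,-10],"dr": [0,0,0],"claw": 4.4},
    {"travel": [0,0,-12.5],"dr": [0,0,0],"claw": 4.4},
    {"travel": [-1,0,-14.5],"dr": [0,0,0],"claw": 4.4},
    {"travel": [-3,0,-16],"dr": [0,0,0],"claw": 4.4},
    {"travel": [-4,0,-16],"dr": [0,0,0],"claw": 4.4},
    {"travel": [-4,0,-16],"dr": [0,0,0],"claw": 4.4},
    {"travel": [-4,0,-16],"dr": [0,0,0],"claw": 4.4}
  ]
}}

```text
time_s: 25.02
tool_pos: [0.4668, 0.194, 0.1917]
tool_rot: [180.0, -0.1, -1.0]
force: [-0.1, -0.9, -0.4]
grip_width: 0.0442
```

```bash
python3 -c "
from h import *
sled('w28')"
```

```text
25.0167 [0.4668 0.194  0.1917] [ 1.7995e+02 -5.0000e-02 -9.8000e-01] [-0.12 -0.9  -0.4 ] 0.044172804411803844
```

View pics/w28.png

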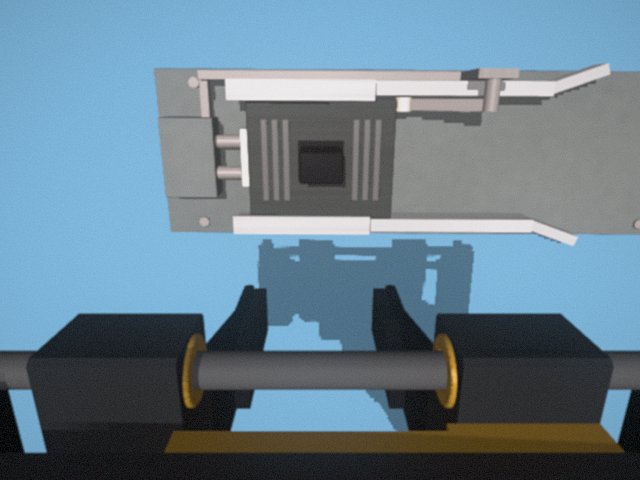

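The sled (247–394, 100–215) lies square between the stop pad (244,155) and the dropped roller (403,104), which is behind its rear edge. The gripper is clear. Handing in.

```bash
python3 -c "
from h import *
print(env.sign_off())"
```

```text
the job is handed in; nothing more can be done
None
```

The drive sled is latched in the test bay, held between the sprung stop and the dropped catch, and the job is handed in at about 25 s.

- **What I did:** I picked the dark sled with the brass strip by its grip and set it flat on the apron, strip leading. I corrected its sideways position by about 1 mm and slid it in so its front edge lifted the catch. I pushed it against the stop in small steps until the roller dropped behind the rear edge, then eased back and let go.
- **Forces:** the readings at the end of each move never exceeded about 8 N. Forces within a move were not logged.
- **Last checks:** the tool force was about zero after opening. After lifting clear, the wrist picture showed the sled square in the channel, its front on the stop pad and the roller behind its rear face. I did not check the other things on the bench in a final picture.
- **What disagreed:**
  - The overview cameras put the sled 6–9 mm away from where the wrist camera did; I used the wrist camera.
  - The catch dropped further in than I first estimated from the pictures, with the tool at y ≈ 0.1966 m instead of about 0.19 m. The push force then was about 7 N, so the stop was near its solid end.
- **Budget:** I viewed 13 pictures, three over the 10.

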